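# Stand the weighted handles on the drip board, heavy end down

## Robot

A 6-joint arm with a two-finger parallel gripper is mounted at the origin on a cart in front of the work surface, level with it; the furniture and walls round the work are solid. World frame = base frame: x ahead of the robot, y to its left, z up, the work surface at z = 0. Lengths are in m, angles in rad, forces in N, time in s.
With the tool pointing down it reaches from about 0.275 to 0.825 m from the base axis. Payload 4.9 kg.
Tool frame: the origin (TCP) lies midway between the tips of the shut fingers; the grasp point (between the pads) lies 19 mm behind it (grip_point_offset is the distance from the TCP to the grasp point, in m); z points along the fingers, y is the line along which they close (so a half turn about z gives the same grasp; the last joint's range is limited). The gripper opens to 85 mm and grips with 20 to 120 N. Pads are 22 mm wide; open, the fingers measure 114 mm over their backs; the gripper's body (76 mm by 85 mm) begins 54 mm behind the grasp point. The pads swing forward as they close: fully open they stand 13 mm farther back than shut.
Start: joints at [-1.332, 0.326, -0.193, 1.052, 0, 1.437], TCP at [0.2, -0.512, 0.231] pointing down, gripper open.
Joint ranges: [-2.65, 2.65], [-0.97, 1.79], [-1.3, 1.35], [-1.93, 2.1], [-1.47, 1.37], [-3.14, 3.14]. Speed limits (rad/s): [2.57, 2.57, 3.14, 3.14, 3.14, 3.14].

## Interface

Orientations are given as a rotation vector (axis times angle).
In Python, from cell import * gives the robot as it stands. Calls block until the motion is done:
- movep(position, orientation): joint-space move of the TCP to a pose.
- move_l(position, velocity=0.15, rot=None, until_force=None): straight line of the TCP; rot=None keeps the orientation; velocity is the mean speed in m/s. With until_force (N) it stops when the force on the tool has changed by that much, and returns True; else False.
- set_joints(angles): joint-space move.
- let_go() and grab(newtons=None): open the fingers fully, or close them until they stop; newtons is the grip in N (None keeps the last).
- sleep(seconds).
- ik(position, orientation): joint angles nearest the present ones, or None.
- get_state(): the state.
- grab_frame(name): name is "side" or "top" or "wrist"; returns a dict with "img" (480x640x3 uint8, red, green, blue), "fx", "fy", "cx", "cy" (pixels), "cam_to_world" (4x4, takes a point from camera to world coordinates); the wrist camera has in their place "T_tool_cam" (4x4, takes a point from camera to tool coordinates, whose origin is the TCP and whose axes are the flange's). Camera axes: x right, y down, z forward; pixel columns grow to the right and rows downward; lengths in m; the calibration is good to about 2 mm. A picture is of the moment at which its call begins: read the wrist's pose just before it. There is no depth.
A pose or a line that the arm cannot do raises MotionError and nothing moves.
- sign_off(): hands the job in; it is judged then, once.
Trained networks look in the newest picture that a camera, given by its name, has taken for a name from the list of things; names that differ only in an ending like _2 or _b are one class to them, and where a whole thing is asked for, a point or a joint stands for the part that bears it (a point fixed in the world has none). Each returns a list of dicts, best first, with "score" (0 to 1); they miss things now and then, are a little off and sometimes report something else, mostly with a low value. They report only what shows in the picture. A call takes as long as a camera call.
- spot_in(camera, name): "centre" ([column, row] in pixels, amid what is visible of it).
- silhouettes(camera, name): "mask" (480x640 bool, what is visible of it) and "centre" ([column, row] in pixels, amid what is visible of it).
- tip_of(camera, name): "centre" ([column, row] in pixels: a listed point, or the origin of a listed thing).
The state is a dict: "clock": time; "q": joint angles; "joint_velocities": joint speeds; "tau": joint torques, N m; "position": TCP position; "eef_rot": TCP orientation; "contact_force": force on the tool from outside, world axes, zero at the start; "wrist_torque": the same for the moment, N m; "finger_gap": opening from 0.0 (shut) to 1.0 (fully open); "grasp_force": force on a finger pad.
Only numpy, scipy, OpenCV 4.12 (cv2) and the standard library are available. Lean on these libraries where they do the work, as an engineer would, in place of code of your own. Each camera call takes 0.05 s, during which the arm holds its last target. There are 200 camera calls.

## Task

Two look-alike octagonal wooden handles lie on the bench, each with a steel slug hidden in one end. Lift each one off-centre to feel which end is heavy, then stand both, side by side and heavy end down, squarely on the black sloping drip board, well inside its edges: a handle set there on its light end topples. Let neither handle fall over onto the board, and leave the other things on the bench where they are.

Things in the scene. Friction and masses are not known exactly. Their poses are not given: they have to be found in the camera images.
- handle_1: wooden octagonal bar 120 mm long, 40 mm across flats, lying on the bench; both flat ends look alike (dark steel cap), brass band round the middle. Origin at its middle, x along it, z up at the start. About 0.37 kg; a slug fixed inside one end puts its balance point about 25 mm from the middle towards that end. Neither looks nor axes tell which end: it varies by run and by handle.
- handle_2: wooden octagonal bar 120 mm long, 40 mm across flats, lying on the bench; both flat ends look alike (dark steel cap), brass band round the middle. Origin at its middle, x along it, z up at the start. About 0.37 kg; a slug fixed inside one end puts its balance point about 25 mm from the middle towards that end. Neither looks nor axes tell which end: it varies by run and by handle.
- drip_face: black grippy rubber top plate of the fixed drip board, 250 mm wide (y), 150 mm along the slope (x, pointing downhill, away from the robot), sloping 20 degrees. Origin at the centre of the top face, 40 mm above the bench; z is its normal. Uphill edge 66 mm, downhill edge 14 mm high. A handle stays put on its heavy end, tips over on its light end.
- wax_tin: dark round tin, 67 mm across, 32 mm high; origin under its centre. Leave it alone.
- cork_block: brown cork sanding block, 64x110x36 mm, long along its y; origin under its centre. Leave it alone.
- bearing: ball bearing lying flat, 32 mm across, 10 mm high; origin under its centre. Leave it alone.
- marker: black marker with a red end, 14x125 mm, long along its y, lying; origin under its middle. Leave it alone.

How it is judged:
By the outcome, as a careful person would: the job done as asked, in the order asked, and still so for the second after the job is handed in, with the robot touching nothing.
It also fails if it takes over 72 s, if anything falls off the work surface, if the arm or the gripper's body presses on something with over 40 N, if the wrist force passes 120 N, or if a joint passes its speed limit or range.

## Working session

There is one attempt and no reset: what is moved stays moved. The work goes in short steps, each a Python script; the robot and the scene stay as the last script left them, time stands still between calls to the robot, and variables do not carry over. Pictures are saved under pics/ and viewed, at most 10 in all, crops included, and the job is handed in when it is done.

```bash
mkdir -p pics; ls; cat > h.py <<'E'
from cell import *
import numpy as np, cv2
from scipy.spatial.transform import Rotation as R
def ray(f,uv,z):
    M=np.array(f["cam_to_world"]);d=M[:3,:3]@np.array([(uv[0]-f["cx"])/f["fx"],(uv[1]-f["cy"])/f["fy"],1]);o=M[:3,3]
    return o+d*(z-o[2])/d[2]
def save(f,n): cv2.imwrite("pics/"+n,f["img"][:,:,::-1])
E
python3 - <<'E'
from h import *
for c in ("top","side"):
    f=grab_frame(c); save(f,c+"0.png"); print(c,np.round(f["cam_to_world"],3).tolist())
    for n,z in (("handle_1",.04),("drip_face",.04),("wax_tin",.032),("cork_block",.036),("bearing",.01),("marker",.014)):
        for s in silhouettes(c,n)[:3]:
            ys,xs=np.nonzero(s["mask"])
            r=cv2.minAreaRect(np.c_[xs,ys].astype(np.float32)); b=cv2.boxPoints(r)
            print(n,round(s["score"],2),np.round(s["centre"]),np.round(ray(f,s["centre"],z),3)[:2],"box",[np.round(ray(f,p,z)[:2],3).tolist() for p in b] if c=="top" else "")
s=get_state();print({k:np.round(v,3).tolist() for k,v in s.items()})
E
```

```text
pics
top [[-0.011, -0.984, 0.177, 0.321], [-1.0, 0.013, 0.008, 0.076], [-0.01, -0.176, -0.984, 1.283], [0.0, 0.0, 0.0, 1.0]]
handle_1 0.65 [505. 264.] [ 0.47  -0.355] box [[0.489, -0.289], [0.527, -0.315], [0.455, -0.421], [0.418, -0.395]]
handle_1 0.59 [385. 260.] [ 0.483 -0.059] box [[0.473, 0.003], [0.516, -0.007], [0.487, -0.127], [0.445, -0.116]]
drip_face 0.62 [274. 251.] [0.509 0.216] box [[0.45, 0.351], [0.587, 0.352], [0.579, 0.087], [0.443, 0.09]]
wax_tin 0.68 [164. 235.] [0.554 0.494] box [[0.591, 0.528], [0.59, 0.46], [0.529, 0.457], [0.53, 0.525]]
cork_block 0.69 [441. 216.] [ 0.595 -0.204] box [[0.618, -0.148], [0.643, -0.263], [0.576, -0.274], [0.551, -0.16]]
bearing 0.56 [445. 269.] [ 0.463 -0.213] box [[0.468, -0.2], [0.467, -0.231], [0.437, -0.229], [0.438, -0.199]]
marker 0.7 [375. 213.] [ 0.609 -0.04 ] box [[0.61, 0.03], [0.625, -0.091], [0.61, -0.093], [0.595, 0.028]]
side [[-0.924, -0.257, 0.284, 0.123], [-0.383, 0.628, -0.677, 1.018], [-0.004, -0.735, -0.678, 1.016], [0.0, 0.0, 0.0, 1.0]]
handle_1 0.74 [370. 184.] [ 0.466 -0.328] box 
handle_1 0.7 [339. 230.] [ 0.485 -0.048] box 
drip_face 0.67 [292. 284.] [0.528 0.227] box 
wax_tin 0.53 [238. 359.] [0.549 0.5  ] box 
cork_block 0.57 [323. 200.] [ 0.595 -0.179] box 
bearing 0.59 [365. 211.] [ 0.446 -0.207] box 
bearing 0.4 [339. 233.] [ 0.49  -0.063] box 
marker 0.48 [304. 234.] [ 0.596 -0.012] box 
{'clock': 0.7, 'q': [-1.332, 0.326, -0.193, 1.052, 0.0, 1.437], 'joint_velocities': [-0.001, -0.0, 0.0, -0.001, -0.001, -0.001], 'tau': [-0.002, -44.32, 26.271, 0.001, 0.0, 0.0], 'position': [0.2, -0.512, 0.231], 'eef_rot': [3.087, 0.582, 0.0], 'contact_force': [0.086, -0.306, 0.394], 'wrist_torque': [-0.018, -0.008, 0.004], 'grasp_force': 0.0, 'finger_gap': 1.003}
```

View pics/top0.png

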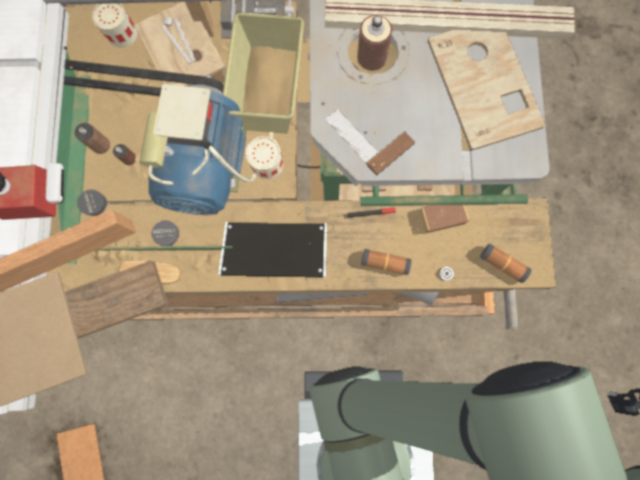

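View pics/side0.png

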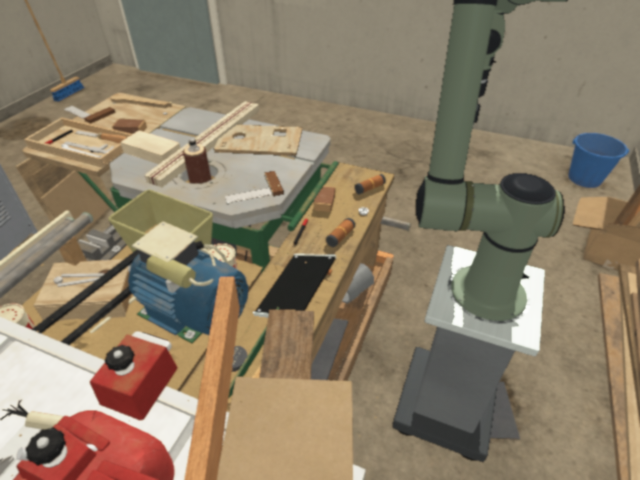

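The handles are at pixels (386,261) and (506,263) in the top view and the board is at (274,249), which agrees with the networks. Next I'll check reachability, then hover over the near handle with the wrist camera.

```bash
cat >> h.py <<'E'
G=0.019
def down(ax,tilt=0):  # tool z down, x along horizontal dir ax
    x=np.array([ax[0],ax[1],0.])/np.hypot(*ax[:2]); z=np.array([0,0,-1.]); return np.c_[x,np.cross(z,x),z]
def rv(M): return R.from_matrix(M).as_rotvec()
def place(s,yaw=0,extra=0): # handle's heavy end along s*x_tool -> tool rotation on the board (slope 20deg about y)
    t=np.radians(20); z=np.array([np.cos(t),0,-np.sin(t)]); y=np.array([0,s,0.]); M=np.c_[np.cross(y,z),y,z]
    n=np.array([np.sin(t),0,np.cos(t)]); return R.from_rotvec(n*yaw).as_matrix()@M
def wray(f,T,uv,z):
    M=T@np.array(f["T_tool_cam"]); return ray(dict(f,cam_to_world=M),uv,z)
def toolT():
    s=get_state(); T=np.eye(4); T[:3,:3]=R.from_rotvec(s["eef_rot"]).as_matrix(); T[:3,3]=s["position"]; return T
E
cat > look.py <<'E'
from h import *
def look(xy,h=.25,name=None,ax=(0,1)):
    "hover, find handle in wrist view, return centre, axis"
    movep([xy[0],xy[1],h],rv(down(ax))); sleep(.3)
    T=toolT(); f=grab_frame("wrist")
    if name: save(f,name)
    out=[]
    for s in silhouettes("wrist","handle_1"):
        ys,xs=np.nonzero(s["mask"])
        P=np.array([wray(f,T,p,.024)[:2] for p in zip(xs[::7],ys[::7])])
        r=cv2.minAreaRect((P*1000).astype(np.float32)); b=cv2.boxPoints(r)/1000
        e=[b[1]-b[0],b[2]-b[1]]; e.sort(key=np.linalg.norm)
        out.append((s["score"],b.mean(0),e[1]/np.linalg.norm(e[1]),np.linalg.norm(e[1]),np.linalg.norm(e[0])))
    return out
E
python3 - <<'E'
from look import *
from itertools import product
q0=get_state()["q"]
for s,yv,yaw in product((1,-1),(.16,.28),(0,.3,.6)):
    print(s,yv,yaw,[None if (q:=ik([.51,yv,z],rv(place(s,yaw)))) is None else np.round(q,2).tolist() for z in (.11,.2)])
for c,a in (((.472,-.355),(-.072,-.106)),((.48,-.062),(-.03,-.12))):
    for s in (1,-1): print(c,s,[None if (q:=ik([*c,z],rv(down(np.array(a)*s)))) is None else np.round(q,2).tolist() for z in (.002,.25)])
for r in look((.45,-.062),.25,"w1.png",(-.03,-.12)): print([np.round(v,3).tolist() for v in r])
print(np.round(get_state()["q"],2), get_state()["clock"])
E
```

```text
1 0.16 0 [None, None]
1 0.16 0.3 [None, None]
1 0.16 0.6 [None, None]
1 0.28 0 [[0.69, 0.85, -1.25, -1.66, -0.64, 0.27], [0.69, 0.48, -1.25, -1.29, -0.64, 0.27]]
1 0.28 0.3 [None, None]
1 0.28 0.6 [None, None]
-1 0.16 0 [None, None]
-1 0.16 0.3 [None, None]
-1 0.16 0.6 [None, None]
-1 0.28 0 [[0.69, 0.85, -1.25, -1.66, -0.64, -2.87], [0.69, 0.48, -1.25, -1.29, -0.64, -2.87]]
-1 0.28 0.3 [None, None]
-1 0.28 0.6 [None, None]
(0.472, -0.355) 1 [[-0.77, 0.64, -0.34, 0.59, -0.0, -1.74], [-0.77, 0.39, -0.05, 1.13, -0.0, -1.74]]
(0.472, -0.355) -1 [[-0.77, 0.64, -0.34, 0.59, 0.0, 1.4], [-0.77, 0.39, -0.05, 1.13, 0.0, 1.4]]
(0.48, -0.062) 1 [[-0.28, 0.5, -0.63, 0.44, 0.0, -1.61], [-0.28, 0.19, -0.33, 1.05, 0.0, -1.61]]
(0.48, -0.062) -1 [[-0.28, 0.5, -0.63, 0.44, 0.0, 1.53], [-0.28, 0.19, -0.33, 1.05, 0.0, 1.53]]
[0.6, [0.4860000014305115, -0.061000000685453415], [0.23000000417232513, 0.9729999899864197], 0.12800000607967377, 0.04100000113248825]
[0.17, [0.5149999856948853, 0.1459999978542328], [0.9950000047683716, -0.0949999988079071], 0.1469999998807907, 0.1289999932050705]
[-0.3   0.14 -0.39  1.04 -0.   -1.63] 3.6833
```

View pics/w1.png

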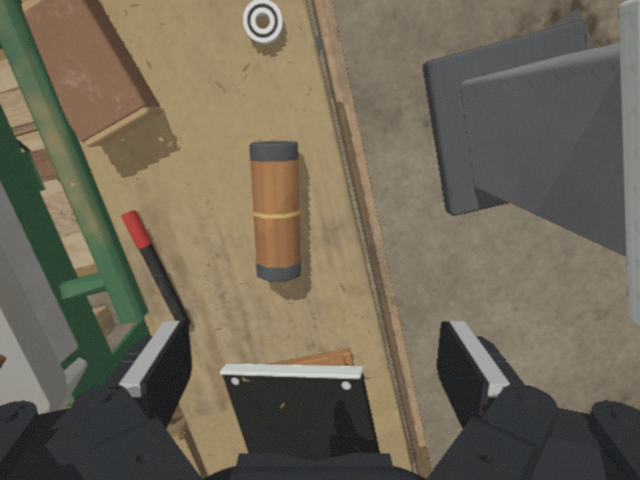

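The wrist view shows the handle at (275,211), confirming the mask. The near-horizontal approach is mostly out of reach, so I'll scan other yaws and tilts for placing.

```bash
cat >> h.py <<'E'
def Ry(a): return R.from_rotvec([0,a,0]).as_matrix()
N=np.array([np.sin(np.radians(20)),0,np.cos(np.radians(20))])
lim=np.array([[-2.65,2.65],[-.97,1.79],[-1.3,1.35],[-1.93,2.1],[-1.47,1.37],[-3.14,3.14]])
E
python3 - <<'E'
from h import *
for s in (1,-1):
  for d in (0,20,30,40,50):
    for yw in range(-120,121,15):
      mm=[]
      for yv in (.16,.28):
        M=place(s,np.radians(yw))@Ry(s*np.radians(d))
        for up in (0.08,.13):
          g=np.array([.51,yv,.04])+N*up
          q=ik(g+M[:,2]*G,rv(M))
          mm.append(-1 if q is None else min((q-lim[:,0]).min(),(lim[:,1]-q).min()))
      if min(mm[:2])>0.03 or min(mm[2:])>.03: print(s,d,yw,np.round(mm,2))
E
```

```text
1 0 -75 [ 0.22  0.15 -1.   -1.  ]
1 0 -60 [0.14 0.12 0.25 0.24]
1 0 -45 [0.16 0.17 0.15 0.15]
1 0 -30 [0.26 0.28 0.27 0.28]
1 0 -15 [0.06 0.09 0.3  0.32]
1 0 0 [-1.   -1.    0.12  0.14]
1 0 45 [0.05 0.07 0.02 0.07]
1 0 60 [-1.    0.01  0.19  0.2 ]
1 0 90 [ 0.16  0.15 -1.   -1.  ]
1 20 -90 [ 0.23  0.15 -1.   -1.  ]
1 20 -75 [0.51 0.5  0.31 0.23]
1 20 -60 [0.44 0.44 0.51 0.5 ]
1 20 -45 [0.48 0.49 0.49 0.49]
1 20 -30 [0.45 0.5  0.57 0.58]
1 20 -15 [0.24 0.3  0.47 0.53]
1 20 0 [0.1  0.18 0.28 0.35]
1 20 15 [0.06 0.14 0.18 0.24]
1 20 30 [0.11 0.19 0.15 0.22]
1 20 45 [0.27 0.34 0.22 0.29]
1 20 60 [0.31 0.31 0.39 0.39]
1 20 75 [0.26 0.26 0.22 0.22]
1 20 90 [0.34 0.33 0.2  0.2 ]
1 20 105 [0.33 0.23 0.3  0.3 ]
1 30 -90 [ 0.38  0.29  0.06 -1.  ]
1 30 -75 [0.64 0.63 0.44 0.35]
1 30 -60 [0.6  0.6  0.66 0.65]
1 30 -45 [0.65 0.65 0.65 0.65]
1 30 -30 [0.55 0.62 0.73 0.74]
1 30 -15 [0.37 0.45 0.58 0.65]
1 30 0 [0.25 0.34 0.42 0.49]
1 30 15 [0.22 0.3  0.32 0.4 ]
1 30 30 [0.27 0.35 0.3  0.38]
1 30 45 [0.4  0.48 0.37 0.45]
1 30 60 [0.47 0.47 0.52 0.52]
1 30 75 [0.42 0.42 0.38 0.38]
1 30 90 [0.46 0.46 0
[... 2658 characters left out ...]
 40 60 [0.62 0.62 0.65 0.65]
-1 40 75 [0.58 0.57 0.54 0.54]
-1 40 90 [0.59 0.59 0.5  0.5 ]
-1 40 105 [0.59 0.48 0.54 0.54]
-1 40 120 [0.32 0.22 0.4  0.29]
-1 50 -120 [ 0.19  0.06 -1.   -1.  ]
-1 50 -105 [ 0.38  0.27  0.12 -1.  ]
-1 50 -90 [0.6  0.5  0.37 0.25]
-1 50 -75 [0.85 0.75 0.63 0.52]
-1 50 -60 [0.92 0.92 0.9  0.8 ]
-1 50 -45 [0.95 0.97 0.98 0.98]
-1 50 -30 [0.79 0.78 1.   0.98]
-1 50 -15 [0.48 0.47 0.7  0.68]
-1 50 0 [0.18 0.17 0.4  0.39]
-1 50 15 [0.12 0.12 0.11 0.1 ]
-1 50 30 [0.43 0.43 0.18 0.19]
-1 50 45 [0.69 0.75 0.48 0.49]
-1 50 60 [0.78 0.78 0.79 0.79]
-1 50 75 [0.73 0.73 0.69 0.69]
-1 50 90 [0.73 0.73 0.66 0.66]
-1 50 105 [0.68 0.56 0.68 0.67]
-1 50 120 [0.45 0.34 0.52 0.4 ]
```

```bash
cat > act.py <<'E'
from look import *
D=np.radians(30); GP=.023
def tool(M,g): return np.asarray(g)+M[:,2]*GP
def pose(a,tilt): return down(a)@Ry(tilt)      # a: horizontal direction of (supposed) heavy end = +x tool
def pick(c,a,off,tilt,gz,F):
    M=pose(a,tilt); g=np.array([*(c-off*a),gz])
    movep(tool(M,g)-M[:,2]*.07,rv(M)); base=get_state()
    move_l(tool(M,g),.12); grab(F); return M,g
def feel(c,a,off=.025):
    M,g=pick(c,a,off,0,.024,60)
    s0=get_state(); print("gap",s0["finger_gap"],"pad",s0["grasp_force"])
    move_l(tool(M,g+[0,0,.07]),.1); sleep(.4)
    s1=get_state(); m=np.array(s1["wrist_torque"]); f=np.array(s1["contact_force"])
    # weight W at lever L*a : torque = L a x (0,0,-W)
    tau=np.cross([*a,0],[0,0,-1.])
    print("F",np.round(f,2),"M",np.round(m,3),"M along",round(float(m@tau),3),"clock",s1["clock"])
    return M,g
E
python3 - <<'E'
from act import *
c=np.array([.486,-.061]);a=np.array([.23,.973]);a/=np.linalg.norm(a)
let_go(); s=get_state(); print(s["clock"],s["wrist_torque"])
feel(c,a)
f=grab_frame("side"); save(f,"s1.png")
cv2.imwrite("pics/s1c.png",cv2.resize(f["img"][120:320,220:460,::-1],None,fx=3,fy=3))
E
```

```text
3.9 [-0.01667841  0.034298   -0.02277713]
gap 0.4516892984055758 pad 60.552193138282746
F [-0.48 -0.7  -3.92] M [-0.174  0.07  -0.01 ] M along 0.185 clock 8.9917
```

View pics/s1c.png

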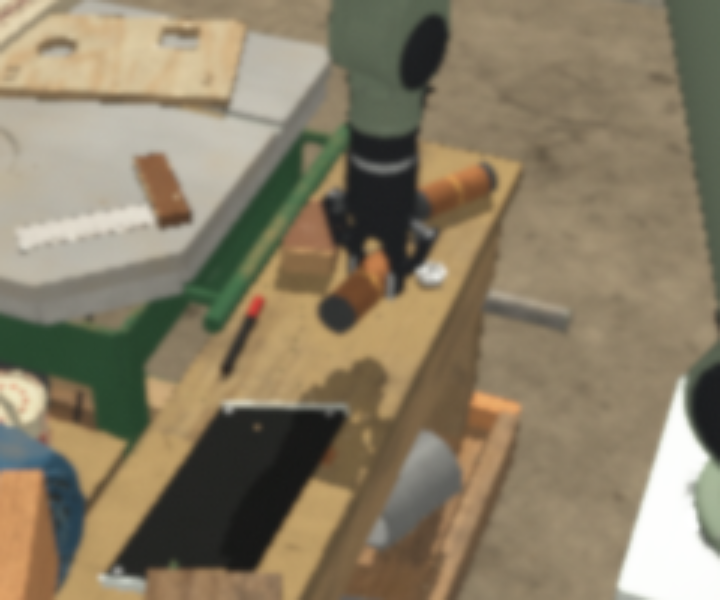

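The handle is held level at right-centre of the crop, and the torque of +0.185 N·m puts the heavy end towards +a (the board side). I'll set it down, locate the board properly, and regrip tilted.

```bash
python3 - <<'E'
from act import *
f=grab_frame("top")
s=silhouettes("top","drip_face")[0]
ys,xs=np.nonzero(s["mask"]); b=cv2.boxPoints(cv2.minAreaRect(np.c_[xs,ys].astype(np.float32)))
up=[p for p in b if p[1]>b[:,1].mean()]; dn=[p for p in b if p[1]<=b[:,1].mean()]
U=[ray(f,p,.066)[:2] for p in up]; Dn=[ray(f,p,.014)[:2] for p in dn]
print(np.round(U,3).tolist(),np.round(Dn,3).tolist(),np.mean(U+Dn,0))
c=np.array([.486,-.061]);a=np.array([.23,.973]);a/=np.linalg.norm(a)
M=pose(a,0); g=np.array([*(c-.025*a),.025])
move_l(tool(M,g),.1); let_go(); move_l(tool(M,g+[0,0,.07]),.2)
M,g=pick(c,a,.022,D,.026,100)
print("gap",get_state()["finger_gap"])
move_l(tool(M,g+[0,0,.10]),.15)
s=get_state(); print(np.round(s["contact_force"],2),np.round(s["wrist_torque"],3),s["clock"])
P=place(1)@Ry(D)
for up in (.13,.085):
    for yv in (.28,.16): print(np.round(ik(tool(P,np.array([.512,yv,.04])+N*up),rv(P)),2))
print(np.round(s["q"],2))
E
```

```text
[[0.447, 0.345], [0.44, 0.09]] [[0.592, 0.358], [0.585, 0.087]] [0.5157904  0.21997445]
gap 0.4476917292599214
[ 0.18  0.06 -4.01] [-1.048  0.245  0.027] 13.5833
[ 0.48  0.29 -0.8  -0.17 -0.3   0.38]
[ 0.22  0.21 -0.96 -0.28 -0.14  0.17]
[ 0.5   0.37 -0.87 -0.3  -0.31  0.39]
[ 0.23  0.29 -1.03 -0.44 -0.15  0.18]
[-0.6   0.46 -0.48  0.84  0.48  1.15]
```

```bash
cat >> act.py <<'E'
YB=-.026; Rb=R.from_rotvec([0,0,YB]).as_matrix(); C=np.array([.514,.220,.040])
def stand(yb,L,hover=.09):
    P=Rb@place(1)@Ry(D); n=Rb@N; b=C+Rb@np.array([0,yb,0])
    movep(tool(P,b+n*(L+hover)),rv(P)); move_l(tool(P,b+n*(L+.02)),.15); sleep(.3)
    return P,n,b
def lower(P,n,b,L,F=5):
    h=move_l(tool(P,b+n*(L-.012)),.03,until_force=F); s=get_state()
    print("touch",h,"height of grip above face",round(float((np.array(s["position"])-tool(P,b))@n),4),np.round(s["contact_force"],2),s["clock"])
def crop(n,k=3):
    f=grab_frame("side"); cv2.imwrite("pics/"+n,cv2.resize(f["img"][170:350,200:440,::-1],None,fx=k,fy=k,interpolation=cv2.INTER_CUBIC))
E
python3 - <<'E'
from act import *
P,n,b=stand(.06,.082); crop("s2.png"); print(get_state()["clock"])
E
```

```text
15.9667
```

View pics/s2.png

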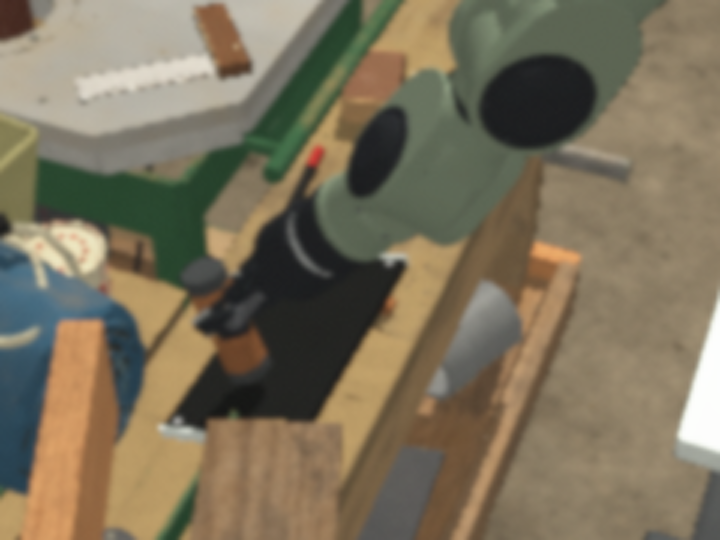

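The handle hangs at crop (235,325), tilted like the board normal, just above the left half of the board. Now I'll lower it.

```bash
cat >> act.py <<'E'
def axis_check(P,n,b,L):
    f=grab_frame("side"); Mi=np.linalg.inv(np.array(f["cam_to_world"]))
    pr=lambda X:(lambda c:np.array([f["fx"]*c[0]/c[2]+f["cx"],f["fy"]*c[1]/c[2]+f["cy"]]))((Mi@np.r_[X,1])[:3])
    g=np.array(get_state()["position"])-P[:,2]*GP
    print("pred bottom/top px",np.round(pr(g-n*L)),np.round(pr(g+n*(.12-L))))
    for s in silhouettes("side","handle_1"):
        ys,xs=np.nonzero(s["mask"]); r=cv2.fitLine(np.c_[xs,ys].astype(np.float32),cv2.DIST_L2,0,.01,.01).ravel()
        print(round(s["score"],2),np.round(s["centre"]),"dir",np.round(r[:2],2),"rows",ys.min(),ys.max())
def release(P):
    let_go(); p=np.array(get_state()["position"]); move_l(p-P[:,2]*.11,.12); print(get_state()["clock"])
E
python3 - <<'E'
from act import *
P=Rb@place(1)@Ry(D); n=Rb@N; b=C+Rb@np.array([0,.06,0])
axis_check(P,n,b,.082)
lower(P,n,b,.082,8)
axis_check(P,n,b,.082)
crop("s3.png")
E
```

```text
pred bottom/top px [285. 293.] [269. 260.]
0.79 [272. 282.] dir [0.43 0.9 ] rows 256 297
touch True height of grip above face 0.084 [ 2.44 -0.54  1.06] 16.7417
pred bottom/top px [287. 298.] [272. 265.]
0.81 [276. 288.] dir [0.45 0.89] rows 260 302
```

View pics/s3.png

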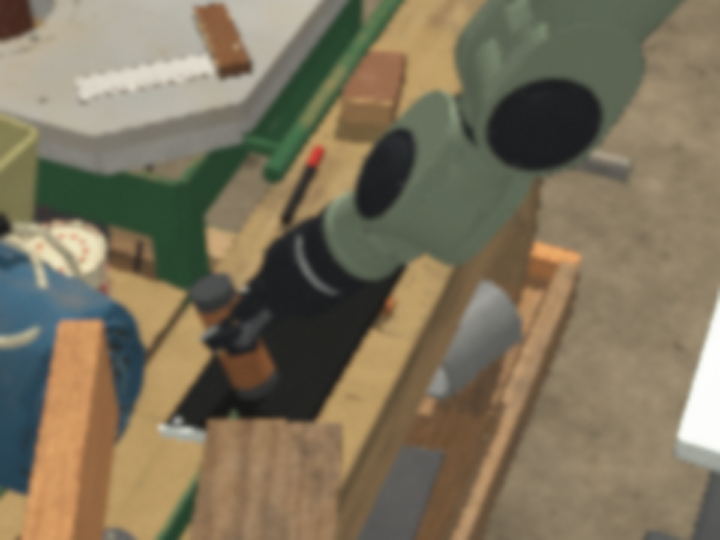

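The touch came at the expected height (84 mm), and the axis direction matches the prediction. Next I'll release it, check it, and move on to handle 2.

```bash
python3 - <<'E'
from act import *
P=Rb@place(1)@Ry(D)
release(P)
f=grab_frame("side")
for s in silhouettes("side","handle_1"):
    ys,xs=np.nonzero(s["mask"]); print(round(s["score"],2),np.round(s["centre"]),"rows",ys.min(),ys.max(),"cols",xs.min(),xs.max())
a=np.array([.56,.83])
for r in look((.43,-.355),.25,None,a): print([np.round(v,3).tolist() for v in r])
crop("s4.png"); print(get_state()["clock"])
E
```

```text
18.4833
0.61 [279. 282.] rows 261 302 cols 263 292
0.58 [365. 185.] rows 179 192 cols 354 369
[0.95, [0.47699999809265137, -0.3630000054836273], [0.5590000152587891, 0.8299999833106995], 0.125, 0.04100000113248825]
21.3167
```

View pics/s4.png

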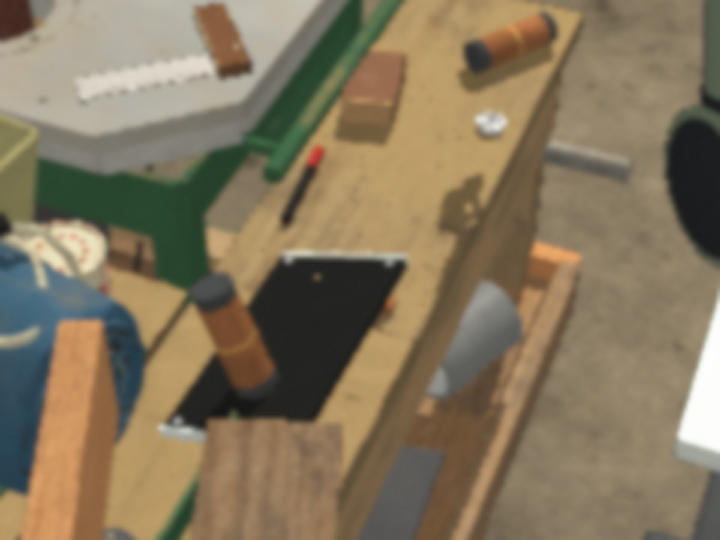

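The first handle stands at crop (235,335), tilted with the board. Now I'll feel the second one.

```bash
python3 - <<'E'
from act import *
c=np.array([.476,-.361]);a=np.array([.559,.83]);a/=np.linalg.norm(a)
M,g=feel(c,a)
move_l(tool(M,g+[0,0,.001]),.1); let_go(); move_l(tool(M,g+[0,0,.07]),.2)
for s in (1,-1):
    q=ik(tool(pose(s*a,D),[*(c-.022*s*a),.026]),rv(pose(s*a,D))); print(s,None if q is None else np.round(q,2))
print(get_state()["clock"])
E
```

```text
gap 0.45456577116052543 pad 61.12263211514801
F [-1.03 -0.44 -4.28] M [-0.179  0.173  0.038] M along 0.245 clock 24.5583
1 [-1.03  0.78 -0.17  0.86  0.47  1.08]
-1 [-0.5   0.73 -0.28  0.61 -0.52 -1.46]
26.4167
```

The torque of +0.245 N·m again puts the heavy end towards +a.

```bash
python3 - <<'E'
from act import *
c=np.array([.476,-.361]);a=np.array([.559,.83]);a/=np.linalg.norm(a)
M,g=pick(c,a,.022,D,.026,100)
print("gap",get_state()["finger_gap"])
move_l(tool(M,g+[0,0,.10]),.15); print(np.round(get_state()["contact_force"],2))
P,n,b=stand(-.06,.082); axis_check(P,n,b,.082)
lower(P,n,b,.082,8); axis_check(P,n,b,.082); crop("s5.png")
E
```

```text
gap 0.4488269421711716
[-0.24 -0.35 -3.47]
pred bottom/top px [304. 264.] [289. 232.]
0.97 [275. 282.] dir [0.46 0.89] rows 261 302
0.72 [295. 256.] dir [0.41 0.91] rows 229 269
touch True height of grip above face 0.087 [ 4.06  0.03 -0.92] 32.6083
pred bottom/top px [305. 269.] [291. 236.]
0.76 [298. 259.] dir [0.38 0.93] rows 234 273
0.75 [277. 281.] dir [0.44 0.9 ] rows 261 302
```

View pics/s5.png

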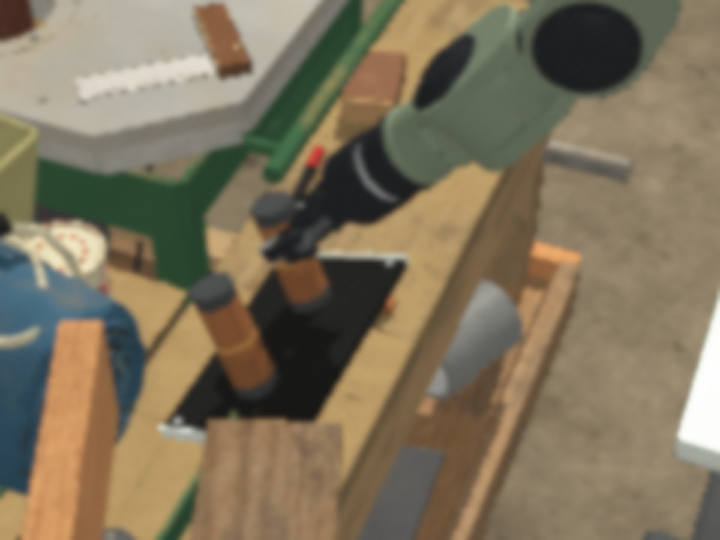

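Both handles stand parallel at crop (235,335) and (290,250). I'll press the second a touch more to seat it, then release.

```bash
python3 - <<'E'
from act import *
P=Rb@place(1)@Ry(D); n=Rb@N; b=C+Rb@np.array([0,-.06,0])
lower(P,n,b,.082,8)
release(P); q=np.array(get_state()["position"]); move_l(q+[-.05,-.05,.1],.2); sleep(.5)
f=grab_frame("side")
for s in silhouettes("side","handle_1"):
    ys,xs=np.nonzero(s["mask"]); r=cv2.fitLine(np.c_[xs,ys].astype(np.float32),cv2.DIST_L2,0,.01,.01).ravel(); print(round(s["score"],2),np.round(s["centre"]),r[:2],"rows",ys.min(),ys.max(),"cols",xs.min(),xs.max())
f=grab_frame("side")
crop("s6.png"); t=grab_frame("top"); print(get_state()["clock"])
A=cv2.imread("pics/s6.png"); B=cv2.resize(t["img"][180:320,140:560,::-1],None,fx=720/420,fy=720/420)
cv2.imwrite("pics/s7.png",np.vstack([A[:350],B]))
E
```

```text
touch True height of grip above face 0.0871 [ 1.45 -0.31  1.37] 32.9833
34.575
0.91 [276. 282.] [0.4470601 0.8945039] rows 261 301 cols 264 292
0.73 [298. 254.] [0.40503952 0.9142992 ] rows 234 273 cols 283 309
36.0833
```

View pics/s7.png

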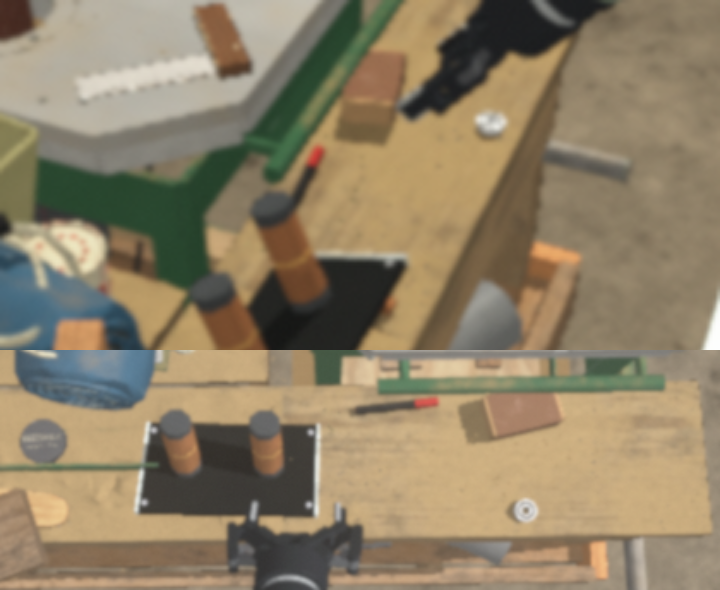

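Both handles stand on the board at (182,443) and (266,443), well inside its edges. The gripper is clear and the other things are where they were.

```bash
python3 -c "
from cell import *
print(sign_off())"
```

```text
the job is handed in; nothing more can be done
None
```

Both handles stand side by side, heavy end down, well inside the drip board's edges; the other things look undisturbed in the pictures, and the job was handed in at about 36 s of the 72 s allowed.

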